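# Nest two liner cups and present the pair to the inspection camera

## Robot

A 6-joint arm with a two-finger parallel gripper is mounted at the origin on the work surface. World frame = base frame: x ahead of the robot, y to its left, z up, the work surface at z = 0. Lengths are in m, angles in rad, forces in N, time in s.
With the tool pointing down it reaches from about 0.35 to 0.85 m from the base axis. Payload 8.1 kg.
Tool frame: the origin (TCP) lies between the finger pads; the fingertips stand 11 mm ahead of it and the grasp point (between the pads) lies 8 mm behind it; y points along the fingers, x is the direction in which the jaws open and shut, and the axes are right-handed (so a half turn about y gives the same grasp; the last joint's range is limited). The gripper opens to 93 mm and grips with 3 to 60 N. Pads are 15 mm wide; open, the fingers measure 128 mm over their backs; the gripper's body (75 mm by 188 mm) begins 65 mm behind the grasp point.
Start: joints at [-1.24, 0.13, 1.488, -0, 1.523, -0.085], TCP at [0.242, -0.549, 0.23] pointing down, gripper open.
Joint ranges: [-2.96, 2.96], [-0.89, 2.26], [0.02, 2.5], [-1.34, 4.48], [0, 2.73], [-2.66, 2.66]. Speed limits (rad/s): [2.39, 2.39, 2.79, 3.14, 3.14, 3.14].

## Interface

Orientations are given as a rotation vector (axis times angle).
In Python, from plant import readout, optics, robot gives the robot as it stands.
- The arm moves only by the shell command python3 -m creep 'ROWS' [FORCE]. ROWS is JSON, a list that holds one entry, the list of rows, each a list of 7 numbers: the closure, from 0 (fully open) to 1 (shut), then the shift along the tool's x, y, z in cm, then the turn, a rotation vector about the tool's x, y, z in degrees. In form: [[[grip, x, y, z, wx, wy, wz], ...]]. A call has exactly 8 rows; each row shifts and turns the pose as measured when the row begins, along the tool's axes as they then stand; what a row does not reach is not made up. A row lasts 1/10 s, in which the tool goes at most 50 mm and 8.59 degrees, less where a joint would pass 70% of its speed; a pose out of reach is approached as far as the arm can. A call is refused whole if a number of a shift passes 5 or a number of a turn 8.59, either way. A call with a gripper value outside its range is refused whole. The fingers move at their own pace and stop on an object; FORCE is the grip in N (left out, the last holds). Time passes only in rows, so rows that do not move let the fingers close, or fill a call up. It gives the time, the measured TCP pose, the force and the opening at its end, in the units of the state.
- readout.read_state(): the state, without advancing time (a new reading comes with each control period).
- optics.read_camera(name): name is "scene" or "side" or "wrist"; returns a dict with "frame" (420x560x3 uint8, red, green, blue), "depth" (420x560 float32, m along the optical axis (not along the pixel's ray), 0 where there is no reading), "intrinsics" (3x3 intrinsics, pixels), "R" (3x3) and "t" (3): a world point X has camera coordinates R X + t. Camera axes: x right, y down, z forward; pixel columns grow to the right and rows downward; lengths in m; the calibration is good to about 2 mm. A picture is of the moment at which its call begins.
- robot.close_job(): hands the job in, once; it reports no verdict.
The state is a dict: "t": time; "q": joint angles; "dq": joint speeds; "joint_torque": joint torques, N m; "tool_pos": TCP position; "orientation": TCP orientation; "force": force on the tool from outside, world axes, zero at the start; "wrist_torque": the same for the moment, N m; "opening": finger opening in m.
Only numpy, scipy, OpenCV 4.12 (cv2) and the standard library are available. Lean on these libraries where they do the work, as an engineer would, in place of code of your own. Each camera call takes 0.05 s, during which the arm holds its last target. There are 200 camera calls.

## Task

Lower the orange liner cup into the blue one where that stands on the bench, without dropping it, until its shoulder sits down on the blue rim. Then pick up the nested pair by the blue cup and show its foot to the small inspection camera: in the air, centred in front of the lens and square to it, foot towards the lens, with the middle of the blue cup 120 mm out from the glass. Finish while still holding the pair there, steady, without bumping the camera, and leave everything else on the bench where it is.

Things in the scene. Friction and masses are not known exactly. Their poses are not given: they have to be found in the camera images.
- orange_mid (a point): orange plastic liner cup, 38 mm tall, foot down: solid foot 33 mm across, 12 mm high, chamfered to 27 mm; on it a shoulder 47 mm across, 8 mm high; on that the cup wall, 54 mm across, 18 mm high (bore 39 mm, 16 mm deep); about 60 g. Point on its axis half-way up, 19 mm above the foot; z axis from foot to mouth. Nested, its foot is in the blue bore (3 mm play), 26 mm above the blue one.
- blue_mid (a point): blue plastic liner cup, same shape and sizes as the orange one (38 mm tall; the wide wall, 54 mm across, runs from 20 mm above the foot up to the rim); point on its axis half-way up, 19 mm above the foot; z axis from foot to mouth. Stands loose on the bench. Gripped round its wide wall it carries the nested orange cup, whose shoulder rests on its rim and whose wall starts 8 mm above (pair 64 mm tall).
- view (a point): the point in the air 120 mm straight out from the middle of the camera's lens, where the middle of the blue cup belongs. Nothing is there to be seen. Its z axis is the camera's line of sight, pointing out of the lens: up, and leaning 30 degrees from vertical towards the stand's front (the robot's side). The point is about 0.21 m above the bench.
- lens (a point): middle of the lens glass of the inspection camera, about 0.105 m above the bench: a grey 56 mm cube of a housing between two aluminium cheeks, with a white ring light 58 mm across and a black lens on its upper face; z axis along the line of sight, out of the lens.
- stand: the camera's stand, fixed to the bench: dark steel foot 100 x 90 x 12 mm with two upright cheeks up to 97 mm high, carrying the camera; origin at the centre of the foot's underside, x axis pointing away from the side to which the camera leans, z up
- orange: the orange cup again, origin at the centre of its foot, z from foot to mouth
- blue: the blue cup again, origin at the centre of its foot, z from foot to mouth
- ring1: bystander: plain white plastic ring, 45 mm across, 18 mm high; origin at the centre of its underside
- ring2: bystander: another plain white plastic ring, 45 mm across, 18 mm high; origin at the centre of its underside
- pliers: bystander: pliers with black handles lying flat, about 180 mm long, 60 mm wide, 15 mm high; origin on the bench near the middle, x towards the jaws
- oil: bystander: yellow bottle with red cap, 52 mm across, 130 mm tall; origin at the centre of its underside
- driver: bystander: screwdriver with red handle about 200 mm long, 26 mm thick, lying on the bench; origin under its middle, x towards the tip
- tin: bystander: steel tin 68 mm across, 75 mm tall; origin at the centre of its underside
Things that resemble listed ones, but are neither listed nor needed, are in the scene too. Several things have the shape of the orange; the one meant has the colours described above.

How it is judged:
On the way:
1. the orange cup sits fully down in the blue one, which stands upright on the bench (z of orange_mid in the frame of blue_mid between 0.022 and 0.03 m and x of orange_mid in the frame of blue_mid between -0.006 and 0.006 m and y of orange_mid in the frame of blue_mid between -0.006 and 0.006 m and angle between the z axis of orange_mid and the z axis of blue_mid, either way round below 0.1 rad and height (world z) of blue_mid below 0.023 m and angle between blue_mid's own z axis and vertical below 0.06 rad), for 0.2 s.
At the end, for the whole second after the job is handed in: Fingers hold the blue cup still, its middle within 15 mm sideways (x, y) and 20 mm along the sight line of the point 120 mm before the lens, axis within 12 degrees, foot to the lens; orange still nested: 26 mm higher within 4 mm, 6 mm sideways, 0.1 rad; nothing rests on the camera (z of orange_mid in the frame of blue_mid between 0.022 and 0.03 m and x of orange_mid in the frame of blue_mid between -0.006 and 0.006 m and y of orange_mid in the frame of blue_mid between -0.006 and 0.006 m and angle between the z axis of orange_mid and the z axis of blue_mid, either way round below 0.1 rad and x of blue_mid in the frame of view between -0.015 and 0.015 m and y of blue_mid in the frame of view between -0.015 and 0.015 m and z of blue_mid in the frame of view between -0.02 and 0.02 m and angle between the z axis of blue_mid and the z axis of view, either way round below 0.21 rad and z of orange_mid in the frame of view above 0 m and height (world z) of blue_mid above 0.15 m and contact force between the fingers and blue above 0.5 N and contact force between blue and stand below 0.1 N and linear speed of blue below 0.02 m/s and angular speed of blue below 0.2 rad/s); the arm keeps its last pose, push and grip.
It fails at once if another thing on the bench (ring, pliers, bottle, screwdriver, tin) is moved by more than 30 mm (distance of any of ring1, ring2, pliers, oil, driver, tin from where it was at the start of the episode above 0.03 m).
It fails at once if the inspection camera or its stand is struck with more than 3 N (contact force between anything else and stand above 3 N).
It fails at once if the orange cup is dropped (falls free faster than 0.8 m/s) (linear speed of orange above 0.8 m/s and contact force between the fingers and orange below 0.05 N).
It also fails if it takes over 46 s, if anything falls off the work surface, if the arm or the gripper's body presses on something with over 40 N, if the wrist force passes 120 N, or if a joint passes its speed limit or range.

## Working session

There is one attempt and no reset: what is moved stays moved. The work goes in short steps, Python scripts to look and compute and a shell command to move; the robot and the scene stay as the last step left them, time stands still between calls to the robot, and variables do not carry over. Pictures are saved under pics/ and viewed, about 8 in all and at most 12, crops included, and the job is handed in when it is done.

```bash
ls; mkdir -p pics
cat > h.py <<'E'
import numpy as np, cv2, json
from plant import readout, optics, robot
from scipy.spatial.transform import Rotation as Ro
def cap(n):
    c=optics.read_camera(n); np.savez(f'pics/{n}.npz',**c); return c
def load(n): return np.load(f'pics/{n}.npz')
def pt(c,u,v,d=None):
    d=c['depth'][int(v),int(u)] if d is None else d
    K=c['intrinsics']; p=np.array([(u-K[0,2])/K[0,0]*d,(v-K[1,2])/K[1,1]*d,d])
    return c['R'].T@(p-c['t'])
def cloud(c):
    d=c['depth']; v,u=np.mgrid[:d.shape[0],:d.shape[1]]; K=c['intrinsics']
    p=np.stack([(u-K[0,2])/K[0,0]*d,(v-K[1,2])/K[1,1]*d,d],-1)
    return (p-c['t'])@c['R']
def pix(c,X):
    p=c['R']@np.array(X)+c['t']; p=c['intrinsics']@p; return p[:2]/p[2]
def save(im,name): cv2.imwrite('pics/'+name,cv2.cvtColor(im,cv2.COLOR_RGB2BGR))
E
python3 - <<'E'
from h import *
s=readout.read_state(); print(s)
a=cap('scene');b=cap('side');c=cap('wrist')
for k in (a,b,c): print(np.round(-k['R'].T@k['t'],3), np.round(k['R'][2],2))
save(a['frame'],'scene0.png'); save(b['frame'],'side0.png'); save(c['frame'],'wrist0.png')
E
```

```text
pics
{'t': 0.0, 'q': array([-1.24039352e+00,  1.31124671e-01,  1.48925027e+00,  3.82178213e-06,
        1.52301925e+00, -8.54133932e-02]), 'dq': array([ 0.00082003,  0.00115169,  0.00096824,  0.00119703, -0.00112238,
       -0.00162379]), 'joint_torque': array([-5.46946903e-04, -5.59851873e+01, -4.91753948e+01,  7.65975472e-02,
        3.53364414e-02, -1.20861901e-04]), 'tool_pos': array([ 0.24219966, -0.54835049,  0.22862517]), 'orientation': array([-1.37655631,  0.89870722, -0.89637651]), 'force': array([0.21308951, 0.39913454, 0.55034455]), 'wrist_torque': array([ 0.02568739, -0.03076085,  0.02847059]), 'opening': 0.09324325223107052}
[ 1.312 -0.598  0.774] [-0.65  0.52 -0.55]
[-0.153  0.919  0.82 ] [ 0.53 -0.69 -0.5 ]
[ 0.31  -0.519  0.384] [-0.25 -0.11 -0.96]
```

View pics/scene0.png

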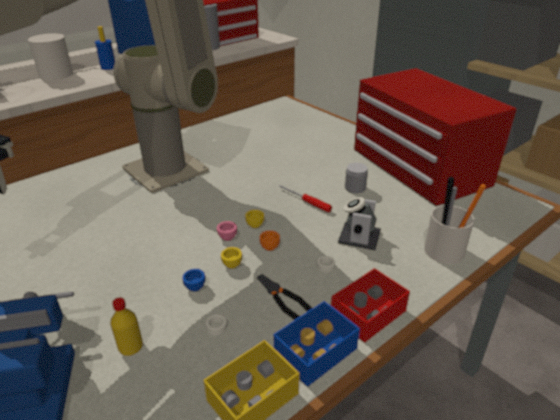

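View pics/side0.png

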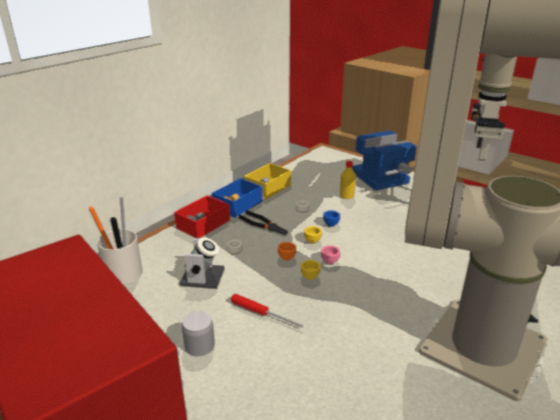

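Scene picture: candidates by shape are orange (270,240), pink (227,230), and yellows (255,218) and (232,258). The blue cup is at (194,281). The one at (270,240) is the only orange one. The camera stand is at (358,222). I'll confirm in a crop and measure.

```bash
cat >> h.py <<'E'
from scipy.optimize import least_squares
def circ(P,r=None):
    c0=P[:,:2].mean(0)
    f=lambda x: np.hypot(*(P[:,:2]-x[:2]).T)-(x[2] if r is None else r)
    o=least_squares(f,[*c0,0.027],loss='soft_l1',f_scale=0.002); return o.x, np.abs(o.fun).mean()
def near(c,u,v,rad,zlo,zhi,R=0.05):
    X=cloud(c); P=pt(c,u,v); 
    m=(np.hypot(X[...,0]-P[0],X[...,1]-P[1])<R)&(X[...,2]>zlo)&(X[...,2]<zhi)&(c['depth']>0)
    return X[m],m
E
python3 - <<'E'
from h import *
a=load('scene');b=load('side')
L={'scene':dict(orange=(270,240),pink=(227,230),yel1=(255,218),yel2=(232,258),blue=(194,281)),
'side':dict(orange=(287,252),pink=(331,255),yel1=(311,270),yel2=(313,235),blue=(332,218))}
for n,c in (('scene',a),('side',b)):
    for k,(u,v) in L[n].items():
        P,_=near(c,u,v,0,.025,.06,.045)
        T=P[P[:,2]>P[:,2].max()-.006]
        print(n,k,len(P),'zmax',P[:,2].max().round(4),'free',circ(T)[0].round(4),'fix27',circ(T,.027)[0][:2].round(4),circ(T,.027)[1].round(4))
for k,(u,v) in dict(ring1=(327,264),ring2=(216,326),oil=(127,335),tin=(356,180),drv=(318,203),drvtip=(283,188),pl=(268,283),foot=(372,240),lens=(354,205),plh=(305,310)).items(): print(k,pt(a,u,v).round(3))
f=a['frame'][185:345,170:400]; g=b['frame'][195:300,165:360]
f=cv2.resize(f,None,fx=1.7*1.5,fy=1.7*1.5,interpolation=3)
g=cv2.resize(g,None,fx=3,fy=3,interpolation=3)
save(f,'cropscene.png');save(g,'cropside.png')
E
```

```text
scene orange 279 zmax 0.0462 free [0.5555 0.0009 0.0231] fix27 [5.565e-01 1.000e-04] 0.0039
scene pink 266 zmax 0.0443 free [ 0.4489 -0.0591  0.0232] fix27 [ 0.4478 -0.0585] 0.0038
scene yel1 240 zmax 0.0447 free [0.4523 0.0319 0.023 ] fix27 [0.4521 0.0316] 0.0041
scene yel2 311 zmax 0.0441 free [ 0.5474 -0.1145  0.0234] fix27 [ 0.5465 -0.1143] 0.0037
scene blue 347 zmax 0.0448 free [ 0.5561 -0.2273  0.0233] fix27 [ 0.5564 -0.2272] 0.0038
side orange 164 zmax 0.0417 free [0.5519 0.0009 0.0226] fix27 [ 0.5543 -0.0021] 0.004
side pink 193 zmax 0.0414 free [ 0.4467 -0.0587  0.0227] fix27 [ 0.4469 -0.0589] 0.0043
side yel1 205 zmax 0.0426 free [0.4491 0.0322 0.0226] fix27 [0.4509 0.0321] 0.0043
side yel2 150 zmax 0.0427 free [ 0.5438 -0.1143  0.0223] fix27 [ 0.5457 -0.118 ] 0.0041
side blue 136 zmax 0.0426 free [ 0.5527 -0.2269  0.0228] fix27 [ 0.5553 -0.2292] 0.0039
ring1 [0.699 0.069 0.003]
ring2 [ 0.688 -0.255  0.003]
oil [ 0.642 -0.427  0.062]
tin [0.521 0.367 0.052]
drv [0.507 0.223 0.024]
drvtip [0.356 0.219 0.007]
pl [ 0.667 -0.094  0.016]
foot [0.716 0.217 0.013]
lens [0.668 0.189 0.112]
plh [ 0.78  -0.081  0.007]
```

View pics/cropscene.png

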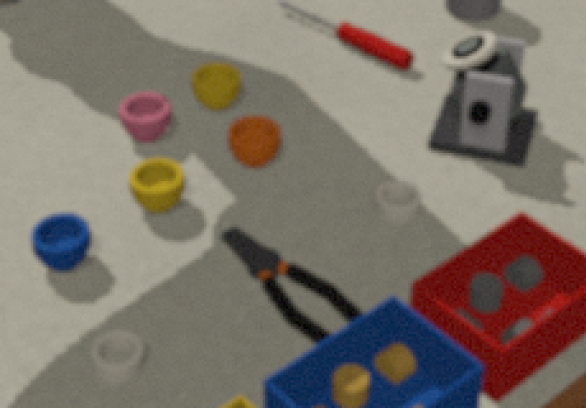

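Run:
```python
from h import *
s=readout.read_state(); R=Ro.from_rotvec(s['orientation']).as_matrix(); print(R.round(3))
c=load('wrist')
print('orange/lens pix in wrist',pix(c,[.554,0,.038]),pix(c,[.66,.19,.105]))
for n,lu in (('scene',(354,205)),('side',(207,246))):
    c=load(n); X=cloud(c); f=c['frame'].astype(int)
    reg=(np.hypot(X[...,0]-.66,X[...,1]-.19)<.09)&(c['depth']>0)
    # ring light plane, white
    m=reg&(f.min(-1)>150)&(X[...,2]>.085)
    P=X[m]; 
    for _ in range(3):
        ctr=P.mean(0); U=np.linalg.svd(P-ctr)[2][2]; U*=np.sign(U[2]); d=(P-ctr)@U; P=P[abs(d)<2*d.std()+1e-4]
    print(n,'ring',len(P),ctr.round(4),U.round(3),'tilt',np.degrees(np.arccos(U[2])),'head',np.degrees(np.arctan2(U[1],U[0])))
    m2=reg&(X[...,2]>.006)&(X[...,2]<.02); print('foot',m2.sum(),cv2.minAreaRect(X[m2][:,:2].astype(np.float32)*1000))
    hi=reg&(X[...,2]>.03); print('upper bounds',X[hi].min(0).round(3),X[hi].max(0).round(3))
a=load('scene')['frame'][180:260,320:400];b=load('side')['frame'][225:295,165:245]
save(np.hstack([cv2.resize(a,(400,400),interpolation=2),cv2.resize(b,(400,400),interpolation=2)]),'cam.png')
```

```text
[[ 0.404 -0.     0.915]
 [-0.915  0.001  0.404]
 [-0.001 -1.     0.   ]]
orange/lens pix in wrist [-323.79591266 -598.56037868] [-1368.57354205 -1923.57265212]
scene ring 49 [0.6603 0.1951 0.1068] [-0.442 -0.248  0.862] tilt 30.44378373437077 head -150.69858725103873
foot 573 ((661.8053588867188, 178.67430114746094), (169.39381408691406, 152.88192749023438), 20.78485870361328)
upper bounds [0.629 0.159 0.03 ] [0.72  0.261 0.121]
side ring 208 [0.6565 0.2093 0.1015] [-0.304 -0.01   0.953] tilt 17.728595309555978 head -178.07185966948586
foot 514 ((669.411376953125, 206.8413543701172), (115.51958465576172, 94.86685943603516), 31.424713134765625)
upper bounds [0.629 0.169 0.03 ] [0.72  0.26  0.118]
```

View pics/cam.png

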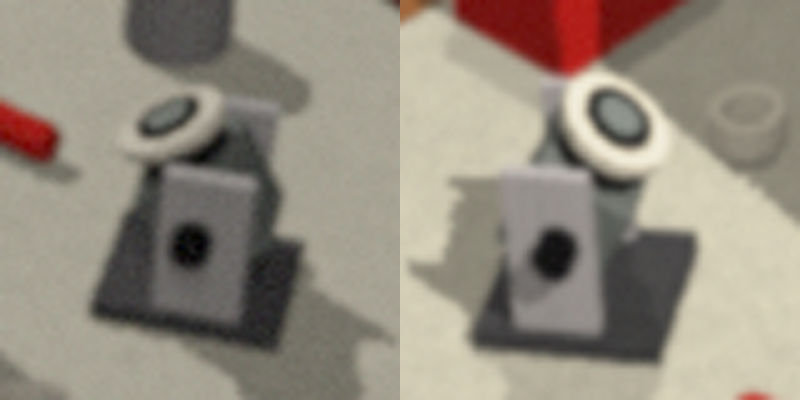

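The orange cup is confirmed at (254,140) in the earlier crop. In this crop the lens centre is at (168,115) in the scene half and (222,112) in the side half. Three foot corners are clear in each.

Run:
```python
from h import *
a=load('scene');b=load('side')
def ray(c,u,v):
    o=-c['R'].T@c['t']; d=pt(c,u,v,1.)-o; return o,d/np.linalg.norm(d)
def tri(p,q):
    (o1,d1),(o2,d2)=ray(a,*p),ray(b,*q)
    s=np.linalg.lstsq(np.c_[d1,-d2],o2-o1,rcond=None)[0]; A,B=o1+s[0]*d1,o2+s[1]*d2; return (A+B)/2,np.linalg.norm(A-B)
print('lens',tri((353.6,203),(209.4,244.6)))
def plane(c,u,v,z): o,d=ray(c,u,v); return (o+d*(z-o[2])/d[2]).round(4)
for n,c,cs in (('scene',a,[(95,312,),(277,348),(302,242)]),('side',b,[(72,343),(260,357),(297,235)])):
    P=[]
    for x,y in cs:
        u,v=(320+x/5,180+y/5) if n=='scene' else (165+x/5,225+y*70/400)
        P.append(plane(c,u,v,.008)[:2])
    P=np.array(P); e1=P[1]-P[0]; e2=P[2]-P[1]
    print(n,P,'len',np.linalg.norm(e1),np.linalg.norm(e2),'dir',np.degrees([np.arctan2(*e1[::-1]),np.arctan2(*e2[::-1])]),'ctr',(P[0]+P[2])/2)
```

```text
lens (array([0.65526174, 0.19791266, 0.10759469]), np.float64(0.005532991604039426))
scene [[0.6619 0.15  ]
 [0.7434 0.1988]
 [0.6924 0.2801]] len 0.09499310501294284 0.09597233976516356 dir [ 30.91203622 122.10030655] ctr [0.67715 0.21505]
side [[0.6916 0.2764]
 [0.6079 0.2235]
 [0.6575 0.1448]] len 0.09901565532783185 0.09302607161435979 dir [-147.70633086  -57.77917105] ctr [0.67455 0.2106 ]
```

```bash
python3 -m creep '[[[0,0,0,0,0,-7.7,0],[0,-2.1,0,3.8,0,0,0],[0,-2.1,0,3.8,0,0,0],[0,-2.1,0,3.8,0,0,0],[0,-2.1,0,3.8,0,0,0],[0,-2.1,0,3.8,0,0,0],[0,-2.1,0,3.8,0,0,0],[0,-2.1,0,3.8,0,0,0]]]' 15
python3 -m creep '[[[0,-2.1,0,3.8,0,0,0],[0,-2.1,0,3.8,0,0,0],[0,-2.1,0,3.8,0,0,0],[0,-2.1,0,3.8,0,0,0],[0,-2.1,0,3.8,0,0,0],[0,-2.1,0,3.8,0,0,0],[0,-2.1,0,3.8,0,0,0],[0,0,0,0,0,0,0]]]'
cat >> h.py <<'E'
def togo(T,s=None):
    s=s or readout.read_state(); R=Ro.from_rotvec(s['orientation']).as_matrix()
    print('t',s['t'].__round__(2),'tcp',s['tool_pos'].round(4),'F',s['force'].round(2),'open',round(s['opening'],4),'togo cm',(R.T@(np.array(T)-s['tool_pos'])*100).round(2)); return R
def turn(y,x=None):  # rotvec deg in tool axes to bring tool y to y, x heading
    s=readout.read_state(); R=Ro.from_rotvec(s['orientation']).as_matrix()
    y=np.array(y)/np.linalg.norm(y); x=R[:,0] if x is None else np.array(x); x=x-y*(x@y); x/=np.linalg.norm(x)
    T=np.c_[x,y,np.cross(x,y)]; print('turn deg',np.degrees(Ro.from_matrix(R.T@T).as_rotvec()).round(2))
E
python3 -c "
from h import *
print(togo([.554,.0005,.12]).round(3)); turn([0,0,-1],[.5225,-.8526,0])"
```

```text
t: 0.95
tool_pos: [0.3913, -0.2771, 0.2251]
orientation: [-1.417, 0.801, -0.792]
force: [0.7, -0.3, -0.2]
opening: 0.093
t: 1.75
tool_pos: [0.5462, 0.0042, 0.2246]
orientation: [-1.417, 0.799, -0.788]
force: [-0.7, -0.0, 0.9]
opening: 0.0932
t 1.75 tcp [0.5462 0.0042 0.2246] F [-0.66 -0.04  0.88] open 0.0932 togo cm [ 0.81 10.46  0.47]
[[ 0.525 -0.004  0.851]
 [-0.851  0.007  0.525]
 [-0.008 -1.     0.   ]]
turn deg [-0.02  0.14 -0.45]
```

```bash
python3 -m creep '[[[0,0.8,3.5,0.5,0,0,-0.45],[0,0,3.5,0,0,0,0],[0,0,2.5,0,0,0,0],[0,0,0,0,0,0,0],[0,0,0,0,0,0,0],[0,0,0,0,0,0,0],[0,0,0,0,0,0,0],[0,0,0,0,0,0,0]]]'
python3 - <<'E'
from h import *
c=cap('wrist'); save(c['frame'],'w1.png'); togo([.554,.0005,.028])
X=cloud(c); f=c['frame'].astype(int); u=pix(c,[.554,0,.038]); print('expected pix',u)
m=(f[...,0]>1.5*f[...,1]+20)&(f[...,0]>1.8*f[...,2])&(X[...,2]>.030)&(X[...,2]<.045)&(c['depth']>0)
P=X[m]; P=P[np.hypot(P[:,0]-.554,P[:,1])<.05]; print(len(P),P[:,2].max(),P[:,2].mean(),circ(P)[0],P.min(0),P.max(0))
E
```

```text
t: 2.55
tool_pos: [0.5569, -0.0, 0.1316]
orientation: [-1.421, 0.786, -0.796]
force: [0.0, 0.1, 0.5]
opening: 0.0932
t 2.6 tcp [ 0.5572 -0.      0.1319] F [-0.07  0.51  0.92] open 0.093 togo cm [-0.26 10.38 -0.29]
expected pix [270.10822785 220.22439879]
1977 0.04063472233792676 0.03772818799453995 [0.55687565 0.00128404 0.0227705 ] [ 0.52983063 -0.02538885  0.03001761] [0.58266627 0.02718967 0.04063472]
```

View pics/w1.png

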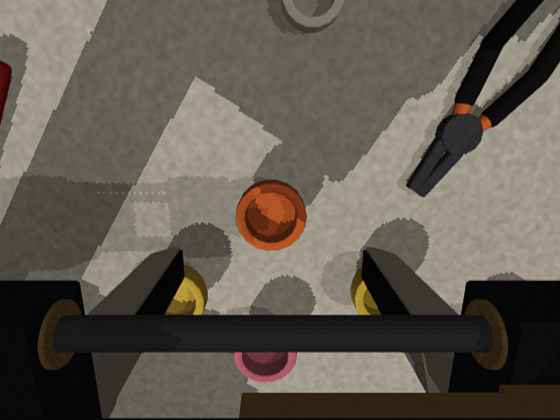

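The wrist picture shows the orange cup centred between the fingers at (271,215). Descending to grasp it with the tips 17 mm above its foot.

```bash
python3 -m creep '[[[0,-0.15,3,0,0,0,0],[0,0,3,0,0,0,0],[0,0,2.5,0,0,0,0],[0,0,1.0,0,0,0,0],[0,0,0.5,0,0,0,0],[0,0,0,0,0,0,0],[0,0,0,0,0,0,0],[0,0,0,0,0,0,0]]]' 12; python3 -c "
from h import *
togo([.556,.001,.028]); turn([0,0,-1],[.5225,-.8526,0])"
```

```text
t: 3.4
tool_pos: [0.5646, 0.0003, 0.0385]
orientation: [-1.414, 0.773, -0.807]
force: [0.4, -0.4, -0.3]
opening: 0.093
t 3.4 tcp [5.646e-01 3.000e-04 3.850e-02] F [ 0.42 -0.43 -0.29] open 0.093 togo cm [-0.53  1.03 -0.72]
turn deg [-0.98  0.32  0.81]
```

```bash
python3 -m creep '[[[0,-0.5,0.5,-0.7,-1,0.3,0.8],[0,0,0.5,0,0,0,0],[0,0,0,0,0,0,0],[0,0,0,0,0,0,0],[0,0,0,0,0,0,0],[0,0,0,0,0,0,0],[0,0,0,0,0,0,0],[0,0,0,0,0,0,0]]]' 12; python3 -c "
from h import *
togo([.556,.001,.028]); turn([0,0,-1],[.5225,-.8526,0])"
```

```text
t: 4.2
tool_pos: [0.5572, 0.0008, 0.0299]
orientation: [-1.42, 0.794, -0.797]
force: [0.4, 0.4, 0.2]
opening: 0.0927
t 4.2 tcp [0.5572 0.0008 0.0299] F [0.41 0.39 0.18] open 0.0927 togo cm [-0.08  0.19 -0.09]
turn deg [-0.07 -0.01  0.07]
```

```bash
python3 -m creep '[[[0,-0.1,0.15,-0.1,0,0,0],[1,0,0,0,0,0,0],[1,0,0,0,0,0,0],[1,0,0,0,0,0,0],[1,0,0,0,0,0,0],[1,0,0,0,0,0,0],[1,0,0,0,0,0,0],[1,0,0,0,0,0,0]]]' 15; python3 -c "
from h import *
togo([.556,.001,.028]); turn([0,0,-1],[.5225,-.8526,0])"
```

```text
t: 5.0
tool_pos: [0.5557, 0.0011, 0.0283]
orientation: [-1.42, 0.794, -0.797]
force: [-0.3, -0.1, 0.1]
opening: 0.0529
t 5.0 tcp [0.5557 0.0011 0.0283] F [-0.26 -0.11  0.11] open 0.0529 togo cm [0.02 0.03 0.02]
turn deg [-0.07 -0.01  0.08]
```

```bash
python3 -m creep '[[[1,0,-2,0,0,0,0],[1,0,-3,0,0,0,0],[1,0,-3,0,0,0,0],[1,0,-2,0,0,0,0],[1,2,0,-1.7,0,0,0],[1,3.2,0,-2.8,0,0,0],[1,3.2,0,-2.8,0,0,0],[1,3.2,0,-2.8,0,0,0]]]' 
python3 -m creep '[[[1,3.2,0,-2.8,0,0,0],[1,2.6,0,-2.2,0,0,0],[1,1,0,-0.8,0,0,0],[1,0,0,0,0,0,0],[1,0,0,0,0,0,0],[1,0,0,0,0,0,0],[1,0,0,0,0,0,0],[1,0,0,0,0,0,0]]]'
python3 - <<'E'
from h import *
c=cap('wrist'); save(c['frame'],'w2.png'); togo([.556,-.227,.09]); turn([0,0,-1],[.5225,-.8526,0])
X=cloud(c); f=c['frame'].astype(int); print('blue exp',pix(c,[.556,-.227,.038]))
m=(f[...,2]>1.4*f[...,0]+15)&(X[...,2]>.030)&(X[...,2]<.045)&(c['depth']>0)
P=X[m]; P=P[np.hypot(P[:,0]-.556,P[:,1]+.227)<.05]; print(len(P),circ(P)[0],(P.min(0)+P.max(0))/2,P.max(0)-P.min(0))
m=(f[...,0]>1.5*f[...,1]+20)&(f[...,0]>1.8*f[...,2])&(X[...,2]>.05)&(c['depth']>0); P=X[m]; s=readout.read_state()
print('orange rel tcp',(P.min(0)+P.max(0))/2-s['tool_pos'],P.max(0)-P.min(0),np.percentile(P[:,2],95)-s['tool_pos'][2])
E
```

```text
t: 5.8
tool_pos: [0.5294, -0.1496, 0.1315]
orientation: [-1.422, 0.789, -0.789]
force: [0.2, 0.4, -1.0]
opening: 0.053
t: 6.6
tool_pos: [0.5147, -0.2414, 0.1309]
orientation: [-1.421, 0.791, -0.789]
force: [0.5, 0.3, -0.7]
opening: 0.0529
t 6.65 tcp [ 0.5146 -0.2414  0.1309] F [ 0.44  0.11 -0.9 ] open 0.0529 togo cm [0.97 4.09 4.27]
turn deg [-0.04  0.4  -0.09]
blue exp [286.33245195 159.74755715]
2138 [ 0.55743723 -0.22757746  0.02275196] [ 0.55733836 -0.22781517  0.03555301] [0.0526844  0.05267315 0.01078186]
orange rel tcp [0.00052083 0.00037275 0.00203513] [0.05252109 0.05296431 0.02014619] 0.010777225603510049
```

View pics/w2.png

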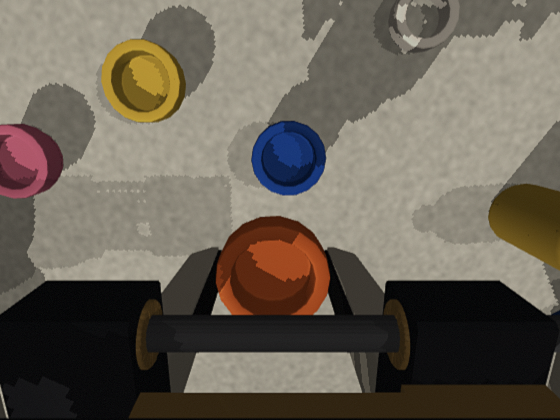

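Orange is held level at (273,270) and blue stands free at (288,158), centre (0.557, −0.2275). Moving over it.

```bash
python3 -m creep '[[[1,0.45,1.5,2.2,0,0.4,0],[1,0.45,1.5,2.1,0,0,0],[1,0,1.0,0,0,0,0],[1,0,0,0,0,0,0],[1,0,0,0,0,0,0],[1,0,0,0,0,0,0],[1,0,0,0,0,0,0],[1,0,0,0,0,0,0]]]' 
python3 -c "
from h import *
togo([.557,-.228,.054]); turn([0,0,-1],[.5225,-.8526,0])"
```

```text
t: 7.45
tool_pos: [0.5572, -0.225, 0.0925]
orientation: [-1.42, 0.792, -0.795]
force: [-0.7, 0.5, -0.6]
opening: 0.0529
t 7.45 tcp [ 0.5572 -0.225   0.0925] F [-0.71  0.5  -0.59] open 0.0529 togo cm [ 0.24  3.85 -0.18]
turn deg [-0.1   0.12  0.07]
```

```bash
python3 -m creep '[[[1,0.25,0.8,-0.2,0,0,0],[1,0,0.8,0,0,0,0],[1,0,0.4,0,0,0,0],[1,0,0,0,0,0,0],[1,0,0,0,0,0,0],[1,0,0,0,0,0,0],[1,0,0,0,0,0,0],[1,0,0,0,0,0,0]]]' 
python3 -c "
from h import *
togo([.557,-.228,.054]); turn([0,0,-1],[.5225,-.8526,0])"
```

```text
t: 8.25
tool_pos: [0.5566, -0.2291, 0.0712]
orientation: [-1.42, 0.792, -0.796]
force: [-0.5, -0.3, -0.2]
opening: 0.0526
t 8.25 tcp [ 0.5566 -0.2291  0.0712] F [-0.5  -0.31 -0.24] open 0.0526 togo cm [-0.08  1.72  0.09]
turn deg [-0.11  0.07  0.11]
```

```bash
python3 -m creep '[[[1,-0.1,0.3,0.1,0,0,0],[1,0,0.3,0,0,0,0],[1,0,0.3,0,0,0,0],[1,0,0.3,0,0,0,0],[1,0,0.2,0,0,0,0],[1,0,0,0,0,0,0],[1,0,0,0,0,0,0],[1,0,0,0,0,0,0]]]' 
python3 -c "
from h import *
togo([.557,-.228,.054]); turn([0,0,-1],[.5225,-.8526,0])"
```

```text
t: 9.05
tool_pos: [0.5571, -0.2276, 0.056]
orientation: [-1.42, 0.792, -0.796]
force: [0.4, -0.1, -0.8]
opening: 0.053
t 9.05 tcp [ 0.5571 -0.2276  0.056 ] F [ 0.41 -0.07 -0.78] open 0.053 togo cm [ 0.03  0.2  -0.03]
turn deg [-0.11  0.08  0.11]
```

```bash
python3 -m creep '[[[1,0,0.1,0,0,0,0],[1,0,0.1,0,0,0,0],[1,0,0,0,0,0,0],[1,0,0,0,0,0,0],[1,0,0,0,0,0,0],[1,0,0,0,0,0,0],[1,0,0,0,0,0,0],[1,0,0,0,0,0,0]]]'
python3 - <<'E'
from h import *
togo([.557,-.228,.054])
c=cap('side'); b=c['frame'][185:245,290:370]; d=cap('scene'); a=d['frame'][245:305,155:235]
save(np.hstack([cv2.resize(x,(400,300),interpolation=2) for x in (a,b)]),'seat.png')
E
```

```text
t: 9.85
tool_pos: [0.5574, -0.2278, 0.0544]
orientation: [-1.42, 0.791, -0.797]
force: [-0.6, 0.2, -0.7]
opening: 0.0529
t 9.85 tcp [ 0.5574 -0.2278  0.0544] F [-0.61  0.16 -0.74] open 0.0529 togo cm [-0.01  0.04 -0.05]
```

View pics/seat.png

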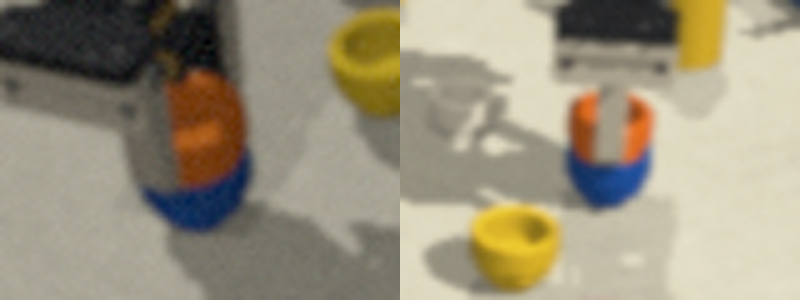

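Orange at (205,130) in the left half sits in blue at (200,205). The finger tip is just above the blue rim. Pressing slightly, then releasing.

```bash
python3 -m creep '[[[1,0,0.08,0,0,0,0],[1,0,0.05,0,0,0,0],[1,0,0,0,0,0,0],[1,0,0,0,0,0,0],[0,0,0,0,0,0,0],[0,0,0,0,0,0,0],[0,0,0,0,0,0,0],[0,0,0,0,0,0,0]]]'
python3 - <<'E'
from h import *
togo([.557,-.228,.018]);turn([0,0,-1],[.5225,-.8526,0])
c=cap('wrist'); X=cloud(c); f=c['frame'].astype(int)
o=(f[...,0]>1.5*f[...,1]+20)&(f[...,0]>1.8*f[...,2])&(X[...,2]>.04)&(c['depth']>0)
P=X[o];P=P[np.hypot(P[:,0]-.557,P[:,1]+.228)<.05];P=P[P[:,2]>P[:,2].max()-.008]; print(len(P),(P.min(0)+P.max(0))/2,P.max(0)-P.min(0),np.percentile(P[:,2],[50,90]))
E
```

```text
t: 10.75
tool_pos: [0.5579, -0.2279, 0.0541]
orientation: [-1.42, 0.79, -0.798]
force: [0.2, -1.5, 0.1]
opening: 0.0804
t 10.75 tcp [ 0.5579 -0.2279  0.0541] F [ 0.19 -1.53  0.07] open 0.0804 togo cm [-0.06  3.61 -0.1 ]
turn deg [-0.18  0.08  0.2 ]
4243 [ 0.55872216 -0.22723505  0.06278471] [0.05195688 0.05280969 0.00799914] [0.06421154 0.06513522]
```

```bash
python3 -m creep '[[[0,0,0,0,-0.2,0,0.2],[0,0,0.7,0,0,0,0],[0,0,0.7,0,0,0,0],[0,0,0.6,0,0,0,0],[0,0,0,0,0,0,0],[0,0,0,0,0,0,0],[0,0,0,0,0,0,0],[0,0,0,0,0,0,0]]]' 
python3 -c "
from h import *
togo([.558,-.2277,.017]); turn([0,0,-1],[.5225,-.8526,0])"
```

```text
t: 11.6
tool_pos: [0.5574, -0.2277, 0.0314]
orientation: [-1.421, 0.796, -0.793]
force: [0.2, -0.6, 0.1]
opening: 0.0936
t 11.6 tcp [ 0.5574 -0.2277  0.0314] F [ 0.18 -0.56  0.07] open 0.0936 togo cm [0.04 1.44 0.05]
turn deg [ 0.08  0.08 -0.09]
```

```bash
python3 -m creep '[[[0,0.05,0.5,0.05,0,0,0],[0,0,0.5,0,0,0,0],[0,0,0.3,0,0,0,0],[0,0,0.1,0,0,0,0],[0,0,0,0,0,0,0],[0,0,0,0,0,0,0],[0,0,0,0,0,0,0],[0,0,0,0,0,0,0]]]' 
python3 -c "
from h import *
togo([.558,-.2277,.017]); turn([0,0,-1],[.5225,-.8526,0])"
```

```text
t: 12.4
tool_pos: [0.5584, -0.228, 0.0166]
orientation: [-1.421, 0.795, -0.793]
force: [-0.1, 0.2, -0.2]
opening: 0.0932
t 12.4 tcp [ 0.5584 -0.228   0.0166] F [-0.14  0.22 -0.2 ] open 0.0932 togo cm [-0.05 -0.04 -0.02]
turn deg [ 0.06  0.08 -0.05]
```

```bash
python3 -m creep '[[[1,0,0,0,0,0,0],[1,0,0,0,0,0,0],[1,0,0,0,0,0,0],[1,0,0,0,0,0,0],[1,0,0,0,0,0,0],[1,0,0,0,0,0,0],[1,0,0,0,0,0,0],[1,0,0,0,0,0,0]]]' 25
python3 -m creep '[[[1,0,-0.5,0,0,0,0],[1,0,-1,0,0,0,0],[1,0,-1.5,0,0,0,0],[1,0,-1.5,0,0,0,0],[1,0,-1.5,0,0,0,0],[1,0,0,0,0,0,0],[1,0,0,0,0,0,0],[1,0,0,0,0,0,0]]]'
python3 - <<'E'
from h import *
v=np.array([-.426,-.261,.866]); V=np.array([.655,.198,.106])+.12*v
togo(V-.0024*v); turn([0,0,-1],[.5225,-.8526,0]); turn(-v)
c=cap('side'); b=c['frame'][170:245,280:380]; d=cap('scene'); a=d['frame'][220:295,145:245]
w=cap('wrist'); 
save(np.hstack([cv2.resize(x,(400,300),interpolation=2) for x in (a,b)]),'lift.png')
E
```

```text
t: 13.2
tool_pos: [0.5588, -0.2281, 0.0171]
orientation: [-1.421, 0.795, -0.794]
force: [0.2, 0.6, -0.8]
opening: 0.0529
t: 14.0
tool_pos: [0.5596, -0.2285, 0.0846]
orientation: [-1.421, 0.792, -0.796]
force: [0.1, -0.3, -1.4]
opening: 0.0529
t 14.0 tcp [ 0.5596 -0.2285  0.0846] F [ 0.13 -0.33 -1.39] open 0.0529 togo cm [-31.32 -12.38  24.6 ]
turn deg [-0.06  0.08  0.14]
turn deg [ 2.993e+01 -2.000e-02  7.000e-02]
```

View pics/lift.png

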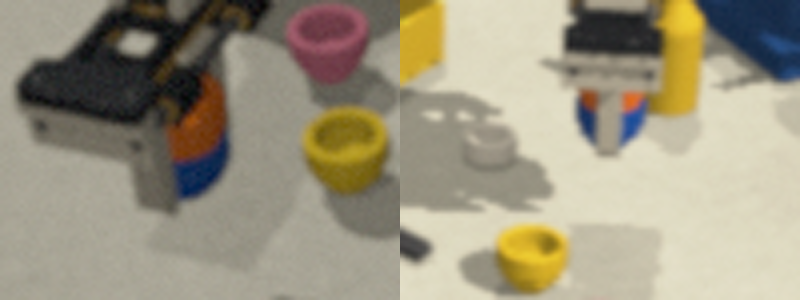

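Left half: pair lifted with orange (200,115) still nested in blue (195,170). Raising it, moving across, then tilting.

```bash
python3 -m creep '[[[1,0,-1.5,0,0,0,0],[1,0,-3,0,0,0,0],[1,0,-3,0,0,0,0],[1,0,-3,0,0,0,0],[1,0,-3,0,0,0,0],[1,0,-2.5,0,0,0,0],[1,0,-1.5,0,0,0,0],[1,-1,0,0.7,0,0,0]]]'
python3 -m creep '[[[1,-2,0,1.4,0,0,0],[1,-2.8,0,1.9,0,0,0],[1,-2.8,0,1.9,0,0,0],[1,-2.8,0,1.9,0,0,0],[1,-2.8,0,1.9,0,0,0],[1,-2.8,0,1.9,0,0,0],[1,-2.8,0,1.9,0,0,0],[1,-2.8,0,1.9,0,0,0]]]'
python3 -m creep '[[[1,-2.8,0,1.9,0,0,0],[1,-2.8,0,1.9,0,0,0],[1,-1.5,0,1,0,0,0],[1,0,0,0,3,0,0],[1,0,0,0,5,0,0],[1,0,0,0,5,0,0],[1,0,0,0,5,0,0],[1,0,0,0,5,0,0]]]'
python3 - <<'E'
from h import *
v=np.array([-.426,-.261,.866]); V=np.array([.655,.198,.106])+.12*v
togo(V-.0024*v);  turn(-v,[.5225,-.8526,0])
E
```

```text
t: 14.95
tool_pos: [0.5573, -0.2155, 0.2674]
orientation: [-1.421, 0.8, -0.791]
force: [1.0, -0.6, -1.6]
opening: 0.053
t: 15.75
tool_pos: [0.5653, 0.0585, 0.2623]
orientation: [-1.422, 0.811, -0.788]
force: [0.8, 0.2, -0.9]
opening: 0.0532
t: 16.55
tool_pos: [0.5613, 0.1619, 0.2528]
orientation: [-1.061, 0.611, -0.877]
force: [-0.6, 0.5, -1.4]
opening: 0.053
t 16.55 tcp [0.5613 0.1619 0.2528] F [-0.57  0.5  -1.36] open 0.053 togo cm [1.94 5.64 1.98]
turn deg [ 7.55 -0.14 -1.28]
```

```bash
python3 -m creep '[[[1,0.6,0,0.6,4,0,-0.6],[1,0.7,0.8,0.7,3.5,0,-0.6],[1,0.6,0.8,0.6,0,0,0],[1,0,0.5,0,0,0,0],[1,0,0,0,0,0,0],[1,0,0,0,0,0,0],[1,0,0,0,0,0,0],[1,0,0,0,0,0,0]]]'
python3 - <<'E'
from h import *
v=np.array([-.426,-.261,.866]); L=np.array([.655,.198,.106]); V=L+.12*v
togo(V-.0024*v);  turn(-v,[.5225,-.8526,0])
c=cap('wrist'); save(c['frame'],'w3.png'); print('lens px',pix(c,L))
s=cap('scene');d=cap('side')
a=s['frame'][130:250,285:405]; b=d['frame'][170:290,150:270]
print(pix(s,V),pix(d,V))
save(np.hstack([cv2.resize(x,(400,400),interpolation=2) for x in (a,b)]),'show.png')
E
```

```text
t: 17.35
tool_pos: [0.5865, 0.1637, 0.2343]
orientation: [-0.95, 0.542, -0.917]
force: [0.0, -0.4, -1.1]
opening: 0.0532
t 17.35 tcp [0.5865 0.1637 0.2343] F [ 0.02 -0.44 -1.14] open 0.0532 togo cm [0.68 3.16 0.21]
turn deg [ 0.18 -0.28 -0.5 ]
lens px [281.2606123  196.80879569]
[331.69358443 164.58445932] [229.28838597 211.3396923 ]
```

View pics/w3.png

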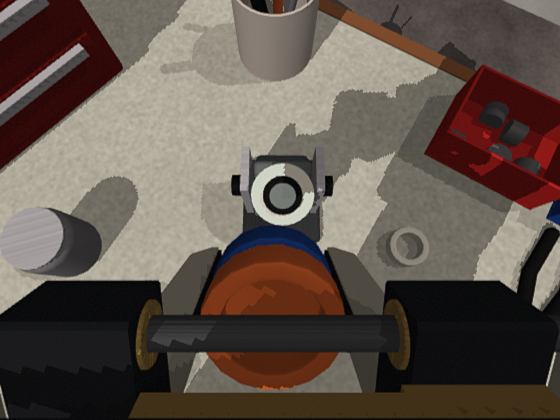

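View pics/show.png

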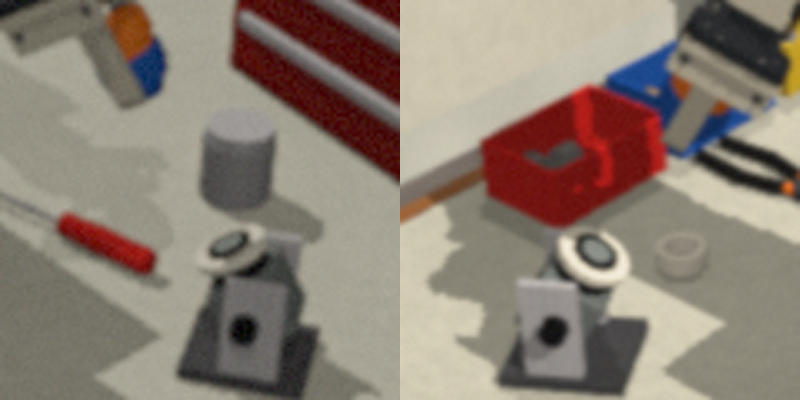

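Wrist picture: the lens is at (283,195), against a predicted (281,197), so the estimate agrees. Show crop: the pair is still nested above the camera. I'll refine the lens plane from this closer depth.

Run:
```python
from h import *
c=load('wrist'); X=cloud(c); f=c['frame'].astype(int)
m=(f.min(-1)>170)&(np.linalg.norm(X-[.655,.198,.106],axis=-1)<.045)&(c['depth']>0); P=X[m]
for _ in range(3):
    ctr=P.mean(0);U=np.linalg.svd(P-ctr)[2][2];U*=np.sign(U[2]);d=(P-ctr)@U;P=P[abs(d)<2*d.std()+1e-4]
print(len(P),ctr,U,d.std(),np.degrees([np.arccos(U[2]),np.arctan2(U[1],U[0])]))
v=np.array([-.426,-.261,.866]); o,dd=-c['R'].T@c['t'],None; r=pt(c,283,195,1.)-o; print('lens on ring plane',o+r*((ctr-o)@U)/(r@U))
```

```text
1221 [0.65250304 0.20150936 0.10146181] [-0.4329626  -0.2548692   0.86463003] 0.0006326340766739494 [  30.15951419 -149.51623886]
lens on ring plane [0.65804258 0.19793039 0.10318075]
```

```bash
python3 -m creep '[[[1,0.2,0.6,0.1,0,-0.3,-0.5],[1,0.2,0.7,0.1,0,0,0],[1,0.2,0.7,0,0,0,0],[1,0,0.6,0,0,0,0],[1,0,0.3,0,0,0,0],[1,0,0,0,0,0,0],[1,0,0,0,0,0,0],[1,0,0,0,0,0,0]]]'
python3 - <<'E'
from h import *
v=np.array([-.43,-.257,.866]); L=np.array([.656,.198,.105]); V=L+.12*v
togo(V-.0024*v);  turn(-v,[.5225,-.8526,0])
E
```

```text
t: 18.3
tool_pos: [0.6051, 0.1671, 0.2072]
orientation: [-0.956, 0.534, -0.922]
force: [0.4, -0.4, -0.9]
opening: 0.0532
t 18.3 tcp [0.6051 0.1671 0.2072] F [ 0.4  -0.41 -0.92] open 0.0532 togo cm [-0.04  0.06  0.04]
turn deg [ 0.3   0.03 -0.28]
```

```bash
python3 -m creep '[[[1,0,0,0,0,0,0],[1,0,0,0,0,0,0],[1,0,0,0,0,0,0],[1,0,0,0,0,0,0],[1,0,0,0,0,0,0],[1,0,0,0,0,0,0],[1,0,0,0,0,0,0],[1,0,0,0,0,0,0]]]'
python3 - <<'E'
from h import *
v=np.array([-.43,-.257,.866]); L=np.array([.656,.198,.105]); V=L+.12*v
togo(V-.0024*v);  turn(-v,[.5225,-.8526,0]); print(abs(readout.read_state()['dq']).max())
for n in('scene','side','wrist'):
    c=cap(n); X=cloud(c); f=c['frame'].astype(int); near_=(np.linalg.norm(X-V,axis=-1)<.07)&(c['depth']>0)
    for k,m in (('blue',(f[...,2]>1.4*f[...,0]+15)),('orange',(f[...,0]>1.5*f[...,1]+20)&(f[...,0]>1.8*f[...,2]))):
        P=X[m&near_]
        if len(P)>20: h=(P-V)@v; print(n,k,len(P),'along axis pct 2/50/98 mm',(np.percentile(h,[2,50,98])*1e3).round(1))
    if n=='wrist':
        h=(X-V)@v; P=X[m&near_&(h>.042)]-V; x=np.array([.5225,-.8526,0]); x-=v*(x@v); z=np.cross(x,-v)
        q=np.c_[P@x,P@z]; print('orange rim mid mm',(q.min(0)+q.max(0))*500,np.ptp(q,axis=0)*1e3)
a=load('scene')['frame'][130:250,285:405]; b=load('side')['frame'][170:290,150:270]
save(np.hstack([cv2.resize(x,(400,400),interpolation=2) for x in (a,b)]),'end.png')
E
```

```text
t: 19.1
tool_pos: [0.6055, 0.167, 0.2087]
orientation: [-0.954, 0.533, -0.923]
force: [0.0, -0.4, -1.5]
opening: 0.053
t 19.1 tcp [0.6055 0.167  0.2087] F [ 0.01 -0.37 -1.48] open 0.053 togo cm [-0.07  0.18 -0.07]
turn deg [ 0.18  0.05 -0.22]
0.0014769793813838514
scene blue 92 along axis pct 2/50/98 mm [-8.4 11.3 21.3]
scene orange 125 along axis pct 2/50/98 mm [26.2 41.9 50.3]
side blue 76 along axis pct 2/50/98 mm [-1.  12.7 23.2]
wrist blue 1772 along axis pct 2/50/98 mm [ 5.9 18.  21.8]
wrist orange 11076 along axis pct 2/50/98 mm [30.4 45.3 48. ]
orange rim mid mm [0.75789188 0.81777862] [51.3251493  53.53114432]
```

View pics/end.png

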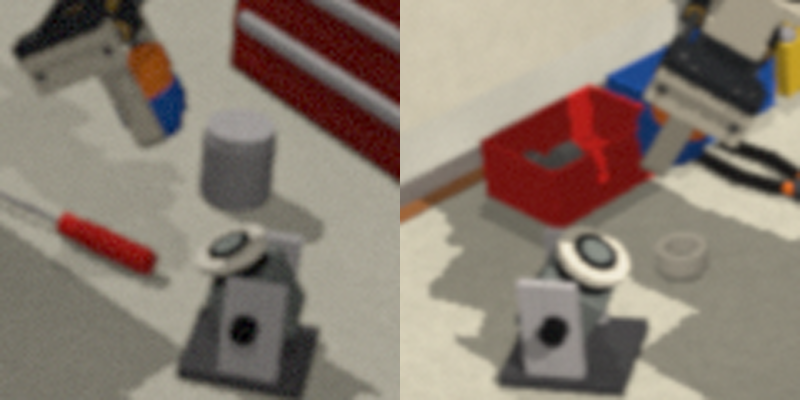

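The pair hangs square in front of the lens: blue's rim is about 20 mm and orange's about 46 mm above the view point (19 and 45 expected). It is still nested and steady, so I'm handing in.

```bash
python3 -c "
from plant import robot; print(robot.close_job())"
```

```text
the job is handed in; nothing more can be done
None
```

I lowered the orange cup into the blue one where it stood and let go. I then gripped the pair by the blue wall at 25 N and carried it, tilted 30°, to the point in front of the lens. I handed in at about 19 s while still holding it there; the hand-in gives no verdict.

- **Seating:** after release, the orange rim was about 64 mm above the bench, as expected for a fully nested pair. It sat within about 1 mm of the blue centre in x and y.
- **Final pose:** the tool was within 2 mm and 0.3° of the target, measured against the lens position and direction I worked out from the images. The joints were still and the opening was 53 mm.
- **Still nested:** at the end the wrist camera put the blue rim about 20 mm and the orange rim about 46 mm above the view point (19 and 45 expected). The orange rim was about 1 mm off centre.
- **Camera and bench:** the force readings between moves showed no contact, and the end crops show the camera, screwdriver, tin and one ring in place. I did not check every bystander separately.

**Disagreement:** the first side-camera fit of the lens plane gave an 18° tilt. The scene and wrist fits both gave about 30°, matching the stated angle, so I used those. The lens position differed by only 2–4 mm between the measurements I relied on.

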